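Feel out the softest shock mount and push its tag down

ROBOT

A 6-joint arm with a two-finger parallel gripper is mounted at the origin on the work surface; the furniture and walls round the work are solid. World frame = base frame: x ahead of the robot, y to its left, z up, the work surface at z = 0. Lengths are in mm, angles in rad, forces in N, time in s.
With the tool pointing down it reaches from about 400 to 925 mm from the base axis. Payload 12.5 kg.
Tool frame: the origin (TCP) lies at the very end of the fingers, on their centre line; the grasp point (between the pads) lies 19 mm behind it; z points along the fingers, y is the direction in which the jaws open and shut (so a half turn about z gives the same grasp; the last joint's range is limited). The gripper opens to 95 mm and grips with 3 to 60 N. Pads are 20 mm wide; open, the fingers measure 119 mm over their backs; the gripper's body (75 mm by 180 mm) begins 59 mm behind the grasp point.
Start: joints at [1.094, 0.491, 1.559, -0, 1.092, -0.106], TCP at [226.46, 582.548, 214.661] pointing down, gripper open.
Joint ranges: [-3.1, 3.1], [-0.84, 2.19], [0.05, 2.79], [-1.13, 4.28], [0.06, 2.93], [-2.69, 2.69]. Speed limits (rad/s): [2.22, 2.22, 2.79, 3.14, 3.14, 3.14].

INTERFACE

Orientations are given as [roll, pitch, yaw] about the fixed x, y, z axes, in that order (R = Rz(yaw) Ry(pitch) Rx(roll)).
In Python, from cell import env gives the robot as it stands.
- The arm moves only by the shell command python3 -m pendant 'ROWS'. ROWS is JSON, a list that holds one entry, the list of rows, each a list of 5 numbers: the opening, from 0 (shut) to 1 (fully open), then the shift along the tool's x, y, z in m, then the turn about the tool's z in rad. A call has exactly 8 rows; each row is the pose to reach, as a shift and turn from the pose commanded when the call began, along the tool's axes at that moment; what a row does not reach only later rows make up. A row lasts 1/10 s, in which the tool goes at most 50 mm and 8.59 degrees, less where a joint would pass 70% of its speed; a pose out of reach is approached as far as the arm can. A call with a gripper value outside its range is refused whole. The fingers move at their own pace and stop on an object; the grip force is fixed at half the most. Time passes only in rows, so rows that repeat a pose let the fingers close, or fill a call up. It gives the time, the measured TCP pose, the force and the opening at its end, in the units of the state.
- env.state(): the state, without advancing time (a new reading comes with each control period).
- env.read_camera(name): name is "side" or "top"; returns a dict with "image" (384x512x3 uint8, blue, green, red), "range_z" (384x512 float32, mm along the optical axis (not along the pixel's ray), 0 where there is no reading), "fx", "fy", "cx", "cy" (pixels), "dist" ([k1, k2, p1, p2, k3] as OpenCV has them; the pictures are not rectified), "rvec" (rotation vector, rad) and "tvec" (3), from world to camera coordinates, as OpenCV has them. Camera axes: x right, y down, z forward; pixel columns grow to the right and rows downward; lengths in mm; the calibration is good to about 2 mm. A picture is of the moment at which its call begins.
- env.job_done(): hands the job in, once; it reports no verdict.
The state is a dict: "t": time; "joints": joint angles; "qvel": joint speeds; "tau": joint torques, N m; "eef_pos": TCP position; "tcp_rot": TCP orientation; "ft_force": force on the tool from outside, world axes, zero at the start; "moment": the same for the moment, N m; "opening": opening from 0.0 (shut) to 1.0 (fully open).
Only numpy, scipy, OpenCV 4.12 (cv2) and the standard library are available. Lean on these libraries where they do the work, as an engineer would, in place of code of your own. Each camera call takes 0.05 s, during which the arm holds its last target. There are 200 camera calls.

TASK

One of the three shock mounts in the test stands has gone soft. Working from the left stand to the right one, press each round rubber pad down about a centimetre with the fingertips and let it spring back; then push the steel tag in front of the softest mount fully down, leaving the other two tags up. Only press: do not tip a mount or lift one out of its stand, and leave the other things on the table alone.

Things in the scene. Friction and masses are not known exactly. Their poses are not given: they have to be found in the camera images.
- left_stand: left of three identical steel stands bolted to the table. Base plate 150 x 76 x 12 mm; origin: centre of its underside; x runs along its 150 mm from the tag (at -x, towards the robot) to the shock mount (+x), z up. A loose mount (0.4 kg, 62 mm across the flange) stands on it between four short pins. The mounts look alike; which is softest varies
- left_pad_top (a point): top centre of the left mount's unpressed pad, a black rubber disc 50 mm across, 12 mm thick, on a coil spring; 30 mm from the stand's origin along +x, 88 mm above the table. The point is fixed: it does not sink with the pad. The pad gives from about 2 N, sinks at most 22 mm and springs back. Pressed 10 mm, the three resist with about 4 (the softest), 6.5 and 10 N
- left_tag_top (a point): centre of the top face of the left stand's tag, a T-shaped steel tab whose flat head is 20 mm (along the stand's x) by 34 mm (y) by 6 mm; 47 mm from the stand's origin along its -x, top 70 to 72 mm above the table while up, 56 mm when fully down; it moves with the tag
- left_tag (a joint): how far that tag is pushed down into its guide, m: 0 to 0.002 at the start (up), 0.016 at its stop (fully down). About 3 N moves it and it stays where it is left
- middle_stand: middle of three identical steel stands bolted to the table. Base plate 150 x 76 x 12 mm; origin: centre of its underside; x runs along its 150 mm from the tag (at -x, towards the robot) to the shock mount (+x), z up. A loose mount (0.4 kg, 62 mm across the flange) stands on it between four short pins. The mounts look alike; which is softest varies
- middle_pad_top (a point): top centre of the middle mount's unpressed pad, a black rubber disc 50 mm across, 12 mm thick, on a coil spring; 30 mm from the stand's origin along +x, 88 mm above the table. The point is fixed: it does not sink with the pad. The pad gives from about 2 N, sinks at most 22 mm and springs back. Pressed 10 mm, the three resist with about 4 (the softest), 6.5 and 10 N
- middle_tag_top (a point): centre of the top face of the middle stand's tag, a T-shaped steel tab whose flat head is 20 mm (along the stand's x) by 34 mm (y) by 6 mm; 47 mm from the stand's origin along its -x, top 70 to 72 mm above the table while up, 56 mm when fully down; it moves with the tag
- middle_tag (a joint): how far that tag is pushed down into its guide, m: 0 to 0.002 at the start (up), 0.016 at its stop (fully down). About 3 N moves it and it stays where it is left
- right_stand: right of three identical steel stands bolted to the table. Base plate 150 x 76 x 12 mm; origin: centre of its underside; x runs along its 150 mm from the tag (at -x, towards the robot) to the shock mount (+x), z up. A loose mount (0.4 kg, 62 mm across the flange) stands on it between four short pins. The mounts look alike; which is softest varies
- right_pad_top (a point): top centre of the right mount's unpressed pad, a black rubber disc 50 mm across, 12 mm thick, on a coil spring; 30 mm from the stand's origin along +x, 88 mm above the table. The point is fixed: it does not sink with the pad. The pad gives from about 2 N, sinks at most 22 mm and springs back. Pressed 10 mm, the three resist with about 4 (the softest), 6.5 and 10 N
- right_tag_top (a point): centre of the top face of the right stand's tag, a T-shaped steel tab whose flat head is 20 mm (along the stand's x) by 34 mm (y) by 6 mm; 47 mm from the stand's origin along its -x, top 70 to 72 mm above the table while up, 56 mm when fully down; it moves with the tag
- right_tag (a joint): how far that tag is pushed down into its guide, m: 0 to 0.002 at the start (up), 0.016 at its stop (fully down). About 3 N moves it and it stays where it is left
- tape_measure: a yellow tape measure, 36 x 68 x 62 mm, standing between the left and the middle stand; a bystander, loose, to be left alone; origin at the centre of its underside
- paint_marker: a paint marker lying flat, 138 x 19 x 16 mm, between the middle and the right stand; a bystander, loose, to be left alone; origin at the centre of its underside
- pliers: pliers lying flat, 182 x 48 x 10 mm, nearer the robot; a bystander, loose, to be left alone; origin at the centre of its underside
- c_clamp: a C-clamp lying flat, 146 x 78 x 16 mm, near right; a bystander, loose, to be left alone; origin at the centre of its underside
- ball_hammer: a ball-pein hammer lying flat, 254 x 92 x 28 mm, at the right side; a bystander, loose, to be left alone; origin at the centre of its underside
- steel_strip: a flat drilled steel strip, 118 x 36 x 6 mm, near left; a bystander, loose, to be left alone; origin at the centre of its underside
Not all that is in view belongs to the job. What is shaped like the middle_stand but blue is not meant.

How it is judged (in metres and radians):
On the way, in this order (a step that is already met when the one before it is completed fails the run):
1. the pad in the left stand is pressed down (more than 5 mm) (((horizontal distance between disc_p_c0 and left_pad_top below 0.03 m and height (world z) of disc_p_c0 below 0.077 m) or (horizontal distance between disc_q_c0 and left_pad_top below 0.03 m and height (world z) of disc_q_c0 below 0.077 m) or (horizontal distance between disc_r_c0 and left_pad_top below 0.03 m and height (world z) of disc_r_c0 below 0.077 m))), for 0.1 s.
2. the pad in the middle stand is pressed down (more than 5 mm) (((horizontal distance between disc_p_c0 and middle_pad_top below 0.03 m and height (world z) of disc_p_c0 below 0.077 m) or (horizontal distance between disc_q_c0 and middle_pad_top below 0.03 m and height (world z) of disc_q_c0 below 0.077 m) or (horizontal distance between disc_r_c0 and middle_pad_top below 0.03 m and height (world z) of disc_r_c0 below 0.077 m))), for 0.1 s.
3. the pad in the right stand is pressed down (more than 5 mm) (((horizontal distance between disc_p_c0 and right_pad_top below 0.03 m and height (world z) of disc_p_c0 below 0.077 m) or (horizontal distance between disc_q_c0 and right_pad_top below 0.03 m and height (world z) of disc_q_c0 below 0.077 m) or (horizontal distance between disc_r_c0 and right_pad_top below 0.03 m and height (world z) of disc_r_c0 below 0.077 m))), for 0.1 s.
4. the tag of the stand with the softest mount is pushed down (more than 13 mm) (((horizontal distance between disc_q_c0 and left_pad_top below 0.03 m and value of joint left_tag above 0.013 m) or (horizontal distance between disc_q_c0 and middle_pad_top below 0.03 m and value of joint middle_tag above 0.013 m) or (horizontal distance between disc_q_c0 and right_pad_top below 0.03 m and value of joint right_tag above 0.013 m))), for 0.2 s.
At the end, for the whole second after the job is handed in: The tag of the stand with the softest mount is down (more than 13 of its 16 mm), the other two tags are still up (within 5 mm), all pads are let go (within 2 mm of their rest height), and the three mounts stand upright in their stands (((horizontal distance between disc_q_c0 and left_pad_top below 0.03 m and value of joint left_tag above 0.013 m) or (horizontal distance between disc_q_c0 and middle_pad_top below 0.03 m and value of joint middle_tag above 0.013 m) or (horizontal distance between disc_q_c0 and right_pad_top below 0.03 m and value of joint right_tag above 0.013 m)) and (horizontal distance between disc_q_c0 and left_pad_top below 0.03 m or value of joint left_tag below 0.005 m) and (horizontal distance between disc_q_c0 and middle_pad_top below 0.03 m or value of joint middle_tag below 0.005 m) and (horizontal distance between disc_q_c0 and right_pad_top below 0.03 m or value of joint right_tag below 0.005 m) and (horizontal distance between disc_p_c0 and left_pad_top below 0.03 m or horizontal distance between disc_p_c0 and middle_pad_top below 0.03 m or horizontal distance between disc_p_c0 and right_pad_top below 0.03 m) and (horizontal distance between disc_q_c0 and left_pad_top below 0.03 m or horizontal distance between disc_q_c0 and middle_pad_top below 0.03 m or horizontal distance between disc_q_c0 and right_pad_top below 0.03 m) and (horizontal distance between disc_r_c0 and left_pad_top below 0.03 m or horizontal distance between disc_r_c0 and middle_pad_top below 0.03 m or horizontal distance between disc_r_c0 and right_pad_top below 0.03 m) and height (world z) of disc_p_c0 between 0.08 and 0.085 m and height (world z) of disc_q_c0 between 0.08 and 0.085 m and height (world z) of disc_r_c0 between 0.08 and 0.085 m and angle between each of mount_p_c0, mount_q_c0, mount_r_c0's own z axis and vertical below 0.1 rad); the robot touches nothing.
It fails at once if the tag of a stand whose mount is not the softest is pushed down (more than 8 mm) ((value of joint left_tag above 0.008 m and not (horizontal distance between disc_q_c0 and left_pad_top below 0.03 m)) or (value of joint middle_tag above 0.008 m and not (horizontal distance between disc_q_c0 and middle_pad_top below 0.03 m)) or (value of joint right_tag above 0.008 m and not (horizontal distance between disc_q_c0 and right_pad_top below 0.03 m))).
It fails at once if a mount is lifted by more than 6 mm, or tipped (height (world z) of any of mount_p_c0, mount_q_c0, mount_r_c0 above 0.021 m or angle between any of mount_p_c0, mount_q_c0, mount_r_c0's own z axis and vertical above 0.2 rad).
It fails at once if a bystander is moved by more than 20 mm (distance of any of tape_measure, paint_marker, pliers, c_clamp, ball_hammer, steel_strip from where it was at the start of the episode above 0.02 m).
It also fails if it takes over 58 s, if anything falls off the work surface, if the arm or the gripper's body presses on something with over 40 N, if the wrist force passes 120 N, or if a joint passes its speed limit or range.

## Working session

There is one attempt and no reset: what is moved stays moved. The work goes in short steps, Python scripts to look and compute and a shell command to move; the robot and the scene stay as the last step left them, time stands still between calls to the robot, and variables do not carry over. Pictures are saved under pics/ and viewed, about 8 in all and at most 12, crops included, and the job is handed in when it is done.

```bash
mkdir -p pics; ls; cat > h.py <<'E'
import numpy as np,cv2
from cell import env
def grab(n):
    c=env.read_camera(n); return c
def pts(c):
    K=np.array([[c['fx'],0,c['cx']],[0,c['fy'],c['cy']],[0,0,1.]])
    z=c['range_z'];h,w=z.shape
    u,v=np.meshgrid(np.arange(w),np.arange(h))
    n=cv2.undistortPoints(np.stack([u,v],-1).reshape(-1,1,2).astype(np.float64),K,np.array(c['dist'],float)).reshape(h,w,2)
    P=np.dstack([n[...,0]*z,n[...,1]*z,z])
    R=cv2.Rodrigues(np.array(c['rvec'],float))[0]
    W=(P-np.array(c['tvec'],float).ravel())@R
    W[z==0]=np.nan
    return W
E
python3 - <<'E'
from h import *
import pickle
print(env.state())
for n in('top','side'):
    c=grab(n);pickle.dump(c,open(n+'.pkl','wb'))
    cv2.imwrite(f'pics/{n}0.png',cv2.resize(c['image'],(800,600)))
E
```

```text
pics
{'t': 0.0, 'joints': array([ 1.09440019e+00,  4.91546731e-01,  1.55947060e+00,  2.34217914e-05,
        1.09169313e+00, -1.05596062e-01]), 'qvel': array([ 7.96541139e-04, -2.45352312e-03, -1.54272724e-05, -1.61896268e-04,
        6.71962337e-04, -1.46569478e-03]), 'tau': array([ 3.04597990e-03, -6.12638783e+01, -2.58186346e+01,  6.93333778e-02,
        4.81262757e-02, -1.43166412e-04]), 'eef_pos': array([226.3306484 , 582.30927249, 214.06243404]), 'tcp_rot': array([-3.14048326e+00, -1.38474375e-04,  2.77078169e+00]), 'ft_force': array([-0.11195469,  0.28831399,  0.17968596]), 'moment': array([-0.0345987 ,  0.03857537,  0.04423181]), 'opening': 0.9954171394287366}
```

View pics/top0.png

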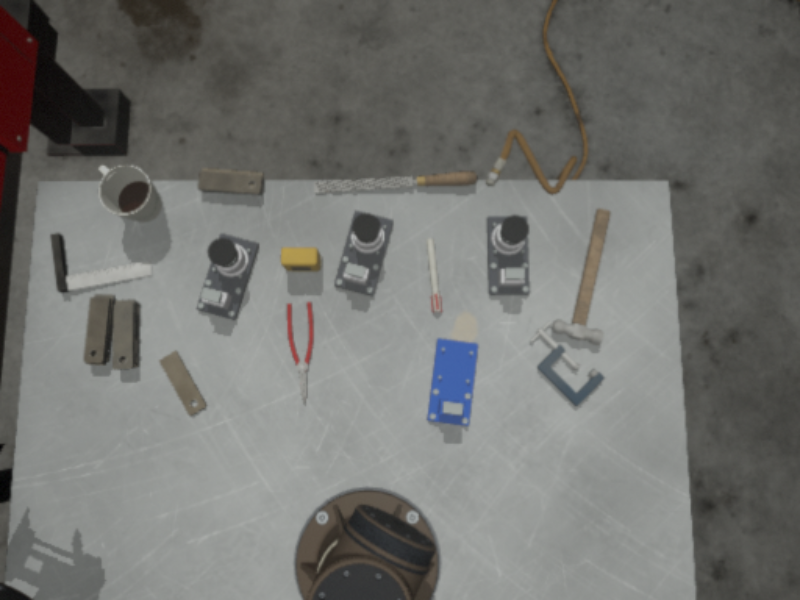

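View pics/side0.png

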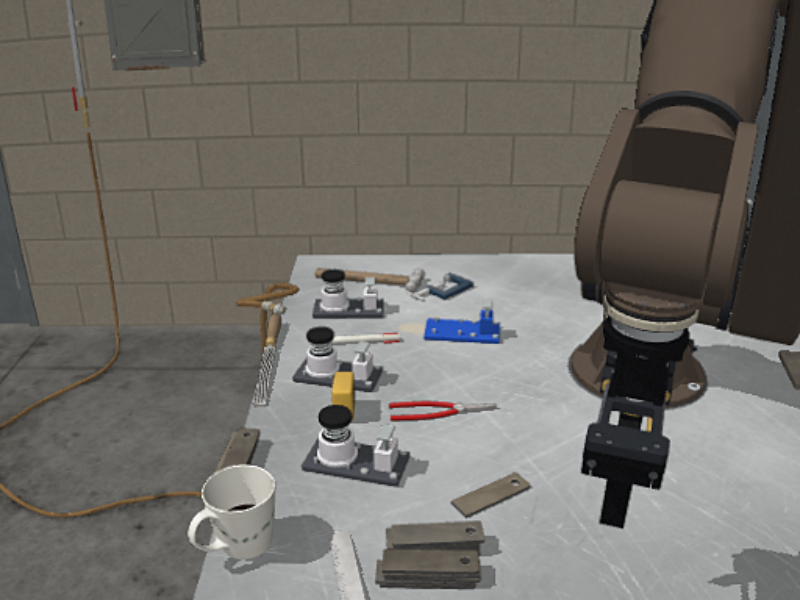

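The top view shows three dark stands with mounts: left (228,275), middle (363,252) and right (508,255). The blue stand at (453,380) has no mount, so it isn't one of the three. The tape measure is at (300,258), the marker at (434,275) and the pliers at (302,350). Next I'll measure the pads and tags from depth.

```bash
python3 - <<'E'
from h import *
import pickle
c=pickle.load(open('top.pkl','rb'));W=pts(c);s=512/800;im=c['image']
print('table z',np.nanmedian(W[280:300,150:200,2]))
for n,(u,v),r in(('left',(228,275),28),('mid',(363,252),28),('right',(508,255),28)):
    u=int(u*s);v=int(v*s);Q=W[v-r:v+r,u-r:u+r].reshape(-1,3)
    p=Q[(Q[:,2]>80)&(Q[:,2]<96)];t=Q[(Q[:,2]>62)&(Q[:,2]<78)]
    b=Q[(Q[:,2]>8)&(Q[:,2]<20)]
    pm=(p.max(0)+p.min(0))/2; 
    t=t[np.linalg.norm(t[:,:2]-pm[:2],axis=1)>50]
    tm=(t.max(0)+t.min(0))/2; d=pm-tm
    bb=cv2.minAreaRect(b[:,:2].astype(np.float32))
    print(n,'pad',pm.round(1),np.median(p,0).round(1),np.ptp(p,axis=0).round(1),len(p),'tag',tm.round(1),np.median(t,0).round(1),len(t),'d',np.hypot(*d[:2]).round(1),'yaw',np.arctan2(d[1],d[0]).round(3),'base',bb)
sc=pickle.load(open('side.pkl','rb'));W2=pts(sc)
for n,(u,v) in(('left',(335,415)),('mid',(320,335)),('right',(333,275))):
    u=int(u*s);v=int(v*s);Q=W2[v-12:v+8,u-18:u+18].reshape(-1,3);p=Q[(Q[:,2]>82)&(Q[:,2]<96)];print(n,((p.max(0)+p.min(0))/2).round(1),np.median(p,0).round(1),len(p))
x=cv2.resize(im[125:210,110:350],None,fx=3.3,fy=3.3,interpolation=2);cv2.imwrite('pics/crop.png',x)
E
```

```text
table z -1.1199046679589855
left pad [537.9 252.1  87.7] [537.4 251.8  87.3] [48.2 49.  13.7] 262 tag [463.5 272.9  69.4] [464.6 273.6  70.3] 93 d 77.1 yaw -0.272 base ((509.786865234375, 260.4602966308594), (77.853515625, 150.29278564453125), 74.98933410644531)
mid pad [582.6  -0.6  87.3] [581.7   0.6  87.3] [48.6 46.7 12.2] 255 tag [508.   20.1  71. ] [508.3  20.   70.2] 89 d 77.5 yaw -0.271 base ((558.12646484375, 25.559356689453125), (112.79132843017578, 148.63133239746094), 75.0028076171875)
right pad [ 579.9 -261.4   87.3] [ 578.8 -260.7   87.1] [48.6 48.  13.1] 259 tag [ 503.8 -261.9   70.6] [ 503.4 -262.3   70.2] 84 d 76.1 yaw 0.007 base ((550.223388671875, -261.5669860839844), (147.60855102539062, 76.53723907470703), 0.38212570548057556)
left [538.  254.3  87.5] [537.4 260.1  88.4] 249
mid [582.8   5.8  87. ] [582.5   9.2  88.7] 149
right [ 578.9 -258.6   87.2] [ 579.7 -252.3   89. ] 100
```

View pics/crop.png

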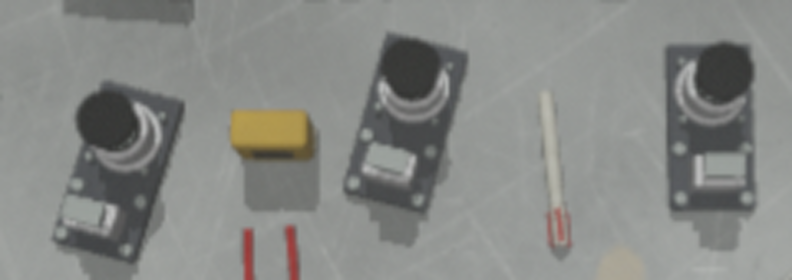

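```bash
python3 -m pendant '[[[0,-0.02,-0.01,0,0],[0,-0.06,-0.03,0,0],[0,-0.10,-0.05,0,0],[0,-0.14,-0.07,0,0],[0,-0.18,-0.09,0,0],[0,-0.22,-0.11,0,0],[0,-0.25,-0.12,0,0],[0,-0.26,-0.125,0,0]]]'
```

```text
t: 0.9
eef_pos: [425.4, 369.9, 214.4]
tcp_rot: [-3.141, 0.0, 2.768]
ft_force: [-0.2, 0.8, 0.4]
opening: 0.383
```

```bash
python3 -m pendant '[[[0,-0.03,-0.014,0.01,0],[0,-0.07,-0.033,0.03,0],[0,-0.11,-0.051,0.055,0],[0,-0.135,-0.063,0.08,0],[0,-0.147,-0.068,0.095,0],[0,-0.15,-0.07,0.105,0],[0,-0.15,-0.07,0.106,0],[0,-0.15,-0.07,0.106,0]]]'; python3 -c "
from h import *
s=env.state();print(s['eef_pos'],s['tcp_rot'],s['ft_force'],s['opening'])"
```

```text
t: 1.7
eef_pos: [537.3, 253.4, 109.2]
tcp_rot: [3.141, 0.0, 2.772]
ft_force: [-0.6, 0.4, 0.1]
opening: 0.005
[537.29609138 253.40758035 109.17486391] [3.14120193e+00 9.26222527e-05 2.77199212e+00] [-0.62062089  0.4204153   0.09422212] 0.005466757515744454
```

```bash
python3 -m pendant '[[[0,0,0,0.008,0],[0,0,0,0.015,0],[0,0,0,0.02,0],[0,0,0,0.024,0],[0,0,0,0.028,0],[0,0,0,0.031,0],[0,0,0,0.031,0],[0,0,0,0.031,0]]]'; python3 -m pendant '[[[0,0,0,0,0],[0,0,0,0,0],[0,0,0,0,0],[0,0,0,0,0],[0,0,0,0,0],[0,0,0,0,0],[0,0,0,0,0],[0,0,0,0,0]]]'
```

```text
t: 2.5
eef_pos: [537.8, 252.5, 77.8]
tcp_rot: [3.141, -0.0, 2.771]
ft_force: [-3.3, 1.7, 6.2]
opening: 0.003
t: 3.3
eef_pos: [537.8, 252.5, 77.9]
tcp_rot: [3.141, -0.0, 2.771]
ft_force: [-2.9, 2.0, 6.5]
opening: 0.003
```

```bash
python3 -m pendant '[[[0,0,0,-0.008,0],[0,0,0,-0.018,0],[0,0,0,-0.031,0],[0,0,0,-0.031,0],[0,-0.01,-0.017,-0.031,0],[0,-0.03,-0.05,-0.031,0],[0,-0.05,-0.082,-0.031,0],[0,-0.07,-0.115,-0.031,0]]]'; python3 -m pendant '[[[0,-0.02,-0.033,0,0],[0,-0.04,-0.066,0,0],[0,-0.053,-0.088,0,0],[0,-0.06,-0.1,0,0],[0,-0.0627,-0.1038,0,0],[0,-0.0627,-0.1038,0,0],[0,-0.0627,-0.1038,0,0],[0,-0.0627,-0.1038,0,0]]]'
```

```text
t: 4.1
eef_pos: [561.6, 118.4, 108.7]
tcp_rot: [3.142, 0.0, 2.771]
ft_force: [0.4, -0.3, -0.3]
opening: 0.004
t: 4.9
eef_pos: [582.2, 1.3, 108.7]
tcp_rot: [3.141, -0.0, 2.772]
ft_force: [-0.3, -0.3, -0.1]
opening: 0.003
```

```bash
python3 -m pendant '[[[0,0,0,0.008,0],[0,0,0,0.015,0],[0,0,0,0.02,0],[0,0,0,0.024,0],[0,0,0,0.028,0],[0,0,0,0.031,0],[0,0,0,0.031,0],[0,0,0,0.031,0]]]'; python3 -m pendant '[[[0,0,0,0,0],[0,0,0,0,0],[0,0,0,0,0],[0,0,0,0,0],[0,0,0,0,0],[0,0,0,0,0],[0,0,0,0,0],[0,0,0,0,0]]]'
```

```text
t: 5.7
eef_pos: [582.3, 0.3, 77.7]
tcp_rot: [3.141, -0.0, 2.771]
ft_force: [-2.3, 2.3, 3.6]
opening: 0.008
t: 6.5
eef_pos: [582.3, 0.2, 77.6]
tcp_rot: [3.142, -0.0, 2.771]
ft_force: [-2.7, 2.1, 3.6]
opening: 0.005
```

```bash
python3 -m pendant '[[[0,0,0,-0.008,0],[0,0,0,-0.018,0],[0,0,0,-0.031,0],[0,0,0,-0.031,0],[0,-0.006,-0.016,-0.031,0],[0,-0.02,-0.053,-0.031,0],[0,-0.034,-0.09,-0.031,0],[0,-0.048,-0.128,-0.031,0]]]'; python3 -m pendant '[[[0,-0.014,-0.037,0,0],[0,-0.028,-0.074,0,0],[0,-0.038,-0.1,0,0],[0,-0.042,-0.113,0,0],[0,-0.044,-0.1166,0,0],[0,-0.044,-0.1166,0,0],[0,-0.044,-0.1166,0,0],[0,-0.044,-0.1166,0,0]]]'
```

```text
t: 7.3
eef_pos: [580.3, -138.6, 108.3]
tcp_rot: [-3.142, -0.0, 2.771]
ft_force: [0.5, -0.0, 0.5]
opening: 0.003
t: 8.1
eef_pos: [579.6, -259.9, 108.7]
tcp_rot: [3.141, -0.0, 2.772]
ft_force: [0.6, -0.2, 0.3]
opening: 0.006
```

```bash
python3 -m pendant '[[[0,0,0,0.008,0],[0,0,0,0.015,0],[0,0,0,0.02,0],[0,0,0,0.024,0],[0,0,0,0.028,0],[0,0,0,0.031,0],[0,0,0,0.031,0],[0,0,0,0.031,0]]]'; python3 -m pendant '[[[0,0,0,0,0],[0,0,0,0,0],[0,0,0,0,0],[0,0,0,0,0],[0,0,0,0,0],[0,0,0,0,0],[0,0,0,0,0],[0,0,0,0,0]]]'
```

```text
t: 8.9
eef_pos: [579.4, -260.7, 78.1]
tcp_rot: [3.141, -0.0, 2.771]
ft_force: [-3.7, 3.9, 9.9]
opening: 0.005
t: 9.7
eef_pos: [579.3, -260.7, 78.2]
tcp_rot: [3.141, -0.0, 2.771]
ft_force: [-3.2, 3.5, 8.4]
opening: 0.003
```

The middle mount is clearly the softest: 3.6 N, against 6.5 N (left) and 8.4–9.9 N (right). Next I'll lift and move to the middle tag.

```bash
python3 -m pendant '[[[0,0,0,-0.008,0],[0,0,0,-0.018,0],[0,0,0,-0.031,0],[0,0,0,-0.031,0],[0,0.01,0.014,-0.031,0],[0,0.033,0.046,-0.031,0],[0,0.056,0.079,-0.031,0],[0,0.08,0.112,-0.031,0]]]'; python3 -m pendant '[[[0,0.023,0.033,0,0],[0,0.046,0.065,0,0],[0,0.068,0.095,0,0],[0,0.082,0.115,0,0],[0,0.0884,0.1242,0,0],[0,0.0884,0.1242,0,0],[0,0.0884,0.1242,0,0],[0,0.0884,0.1242,0,0]]]'
python3 - <<'E'
from h import *
for n in('top','side'):
    c=grab(n);x=c['image']; x=x[100:240,190:300] if n=='top' else x[150:340,150:340]
    cv2.imwrite(f'pics/{n}1.png',cv2.resize(x,None,fx=3,fy=3,interpolation=2))
E
```

```text
t: 10.5
eef_pos: [544.2, -125.7, 108.1]
tcp_rot: [3.141, -0.001, 2.77]
ft_force: [0.6, 0.9, 0.5]
opening: 0.006
t: 11.3
eef_pos: [508.4, 19.1, 108.5]
tcp_rot: [3.142, 0.0, 2.77]
ft_force: [-0.2, 1.0, 0.2]
opening: 0.003
```

View pics/side1.png

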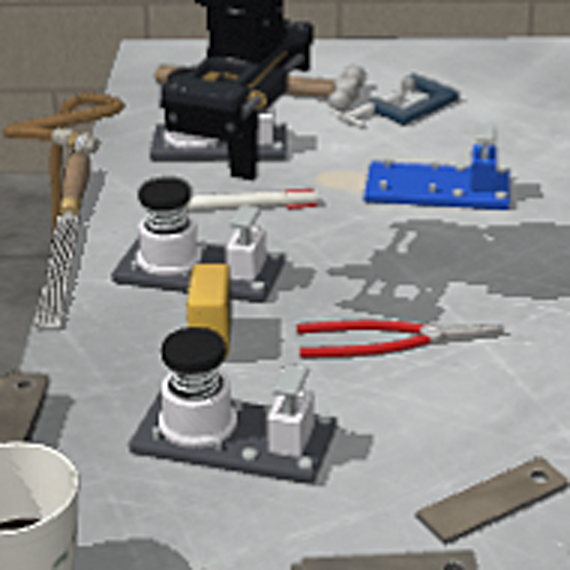

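The closed fingertips at (243,175) are right above the middle tag at (245,222), and the mounts are upright. Next I'll push the tag down.

```bash
python3 -m pendant '[[[0,0,0,0.015,0],[0,0,0,0.027,0],[0,0,0,0.034,0],[0,0,0,0.04,0],[0,0,0,0.045,0],[0,0,0,0.05,0],[0,0,0,0.053,0],[0,0,0,0.053,0]]]'; python3 -m pendant '[[[0,0,0,0,0],[0,0,0,0,0],[0,0,0,0,0],[0,0,0,0,0],[0,0,0,0,0],[0,0,0,0,0],[0,0,0,0,0],[0,0,0,0,0]]]'
```

```text
t: 12.2
eef_pos: [508.1, 20.0, 56.2]
tcp_rot: [3.142, 0.0, 2.771]
ft_force: [-3.1, -3.1, 10.3]
opening: 0.002
t: 13.0
eef_pos: [508.1, 20.0, 56.2]
tcp_rot: [3.142, 0.001, 2.771]
ft_force: [-3.7, -2.1, 10.5]
opening: 0.009
```

The tag is at its stop: z is 56.2 and the force has risen to 10 N. Now I'll retract and check.

```bash
python3 -m pendant '[[[0,0,0,-0.01,0],[0,0,0,-0.03,0],[0,0,0,-0.06,0],[0,0,0,-0.1,0],[0,0.03,0,-0.13,0],[0,0.07,0,-0.15,0],[0,0.11,0,-0.15,0],[0,0.15,0,-0.15,0]]]'; python3 -m pendant '[[[0,0.03,0.02,0,0],[0,0.06,0.05,0,0],[0,0.09,0.08,0,0],[0,0.1,0.1,0,0],[0,0.1,0.1,0,0],[0,0.1,0.1,0,0],[0,0.1,0.1,0,0],[0,0.1,0.1,0,0]]]'
python3 - <<'E'
from h import *
import pickle
c=grab('top');W=pts(c);W0=pts(pickle.load(open('top.pkl','rb')))
for n,p,t in(('L',(538,252.5),(463.5,273)),('M',(582.5,.5),(508,20)),('R',(579.5,-261),(503.8,-262))):
  for m,q,lo in(('pad',p,60),('tag',t,48)):
    r=[]
    for X in(W0,W):
      k=(np.hypot(X[...,0]-q[0],X[...,1]-q[1])<(15 if m=='pad' else 8))&(X[...,2]>lo)&(X[...,2]<110);Y=X[k];r+=[np.median(Y,0).round(1),k.sum()]
    print(n,m,*r)
im=c['image'];cv2.imwrite('pics/top2.png',cv2.resize(im[100:280],(800,281)))
x=grab('side')['image'][150:340,150:340];cv2.imwrite('pics/side2.png',cv2.resize(x,None,fx=3,fy=3,interpolation=2))
E
```

```text
t: 13.8
eef_pos: [367.1, 74.9, 206.5]
tcp_rot: [3.14, 0.002, 2.77]
ft_force: [0.5, 0.0, 0.4]
opening: 0.0
t: 14.6
eef_pos: [311.6, 203.2, 205.7]
tcp_rot: [3.141, 0.0, 2.769]
ft_force: [0.5, 0.2, -0.7]
opening: 0.006
L pad [537.3 253.   87.6] 88 [538.2 252.6  87.6] 88
L tag [462.5 272.9  70.3] 28 [464.4 273.9  70.5] 27
M pad [582.6   0.6  87.2] 90 [583.1   0.6  88. ] 95
M tag [508.8  20.   69.9] 25 [508.   21.   54.9] 28
R pad [ 578.5 -260.7   87.1] 87 [ 579.2 -260.2   87.6] 90
R tag [ 503.6 -263.1   69.8] 27 [ 503.7 -262.8   69.7] 25
```

View pics/side2.png

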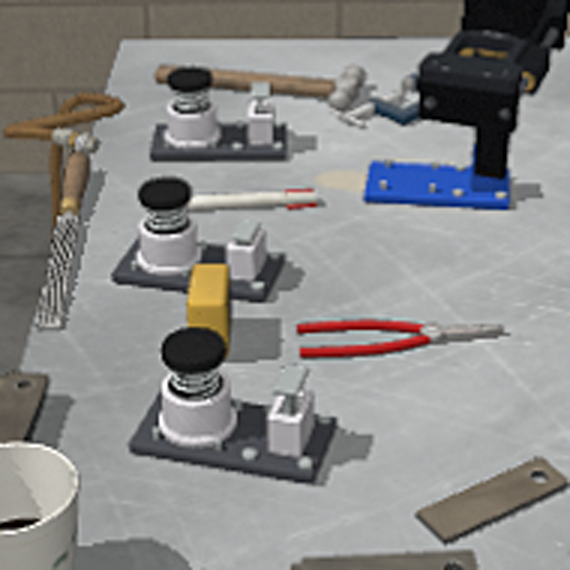

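View pics/top2.png

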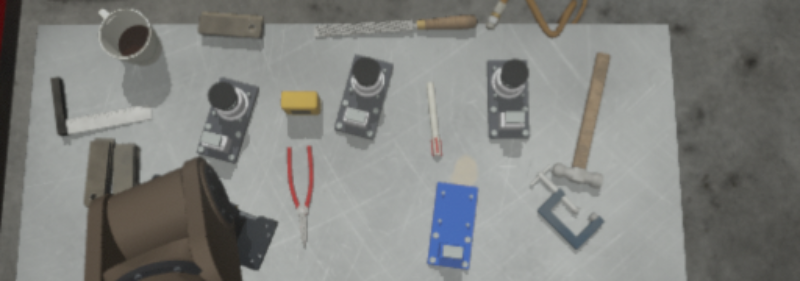

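The middle tag (245,240) is down, the tags at (290,385) and (262,95) are up, the mounts are upright, and the bystanders in view have not moved. The arm is clear at z 206, so I'm handing in.

```bash
python3 -c "
from cell import env
print(env.job_done())"
```

```text
the job is handed in; nothing more can be done
None
```

The middle mount is the softest. I pressed all three pads about 10 mm, left to right, pushed the middle tag down to its stop and handed the job in at about 15 s of the 58 s allowed. No verdict was reported.

| Stand | Force at 10 mm |
|---|---|
| Left | 6.5 N |
| Middle | 3.6 N |
| Right | 8.4–9.9 N |

**Force readings:** While pressing, the sensor also showed 2–4 N sideways, and the right reading drifted between its two samples. Neither changes which mount is softest.

**Final checks:**
- **Tags:** The top camera's depth put the middle tag at 54.9 mm against a nominal 56 mm. The fingertip stopped at 56.2 mm with force rising, so I take it as fully down. The other two tags are still up, at 70.5 and 69.7 mm.
- **Pads and mounts:** The pads are back at 87.6, 88.0 and 87.6 mm, and all three mounts are upright.
- **Bystanders:** I saw none moved. The arm hid the steel strip in the last top view, but the side view showed a loose flat plate still lying where one lay at the start.
- **Arm:** It was clear of everything, at z of about 206 mm.

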